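# Walk the mould block round to the bench fence

## Task

Walk the heavy aluminium mould block round with the fingertips, pushing alternate corners from its sides, until its red edge squarely faces the fence while the block still stands clear of it by a finger's width or more; then push it straight home so that the whole red edge lies flat against the fence, all of the block in front of the yellow band. Do not lift, pinch or press down on the block, do not let it run into the fence while still askew, and leave the paint jar, the small clamp and the wooden boat where they are.

Things in the scene. Friction and masses are not known exactly. Their poses are not given: they have to be found in the camera images.
- block: Cast-aluminium mould block, a loose flat slab 100 mm along its x, 120 mm along its y, 30 mm tall, 0.7 to 1 kg. One long side and a 14 mm stripe of the top along it are red, the rest bare metal. Origin: centre of the underside; x points out through the red side, y along the red edge. At the start it must turn about 45 to 100 degrees clockwise (from above); its centre is 120 to 145 mm off the fence.
- red_left (a point): Lower corner of the block at one end of the red edge: 50 mm along x and 60 mm along y from the block's origin.
- red_right (a point): Lower corner of the block at the other end of the red edge: 50 mm along x and -60 mm along y from the block's origin.
- fence: Fixed straight fence beyond the block, dark wood faced with aluminium, 400 mm long (y), 34 mm thick, 30 mm high. Origin: on the bench at the foot of the face towards the robot, mid-length; x points away from the robot (the face is the plane x = 0, the block is at negative x), y along the fence. A yellow band on face and top, 85 mm either side of the origin, marks the block's place.
- paint_jar: Small paint jar with a blue cap, 40 mm across, 55 mm tall, standing to the left (+y) of the work; leave it. Origin: centre of its underside.
- clamp: Small red C-clamp lying flat, about 55 by 65 mm, 16 mm tall, to the right (-y) of the work; leave it. Origin: middle of its underside.
- hull: Small wooden model boat, about 125 mm long along its x, 30 mm wide, 32 mm tall, lying to the right (-y) of the work, nearer the robot than the clamp; leave it. Origin: its underside, near the middle.
There are look-alikes about, which are no part of the job. What is meant by the block is not purple, and is the smaller of those in its own colour.

How it is judged:
By the outcome, as a careful person would: the job done as asked, in the order asked, and still so for the second after the job is handed in, with the robot touching nothing.
It also fails if it takes over 72 s, if anything falls off the work surface, if the arm or the gripper's body presses on something with over 40 N, if the wrist force passes 120 N, or if a joint passes its speed limit or range.

## Robot

A 6-joint arm with a two-finger parallel gripper is mounted at the origin on the work surface. World frame = base frame: x ahead of the robot, y to its left, z up, the work surface at z = 0. Lengths are in m, angles in rad, forces in N, time in s.
With the tool pointing down it reaches from about 0.35 to 0.85 m from the base axis. Payload 8.1 kg.
Tool frame: the origin (TCP) lies midway between the tips of the shut fingers; the grasp point (between the pads) lies 19 mm behind it; z points along the fingers, y is the line along which they close (so a half turn about z gives the same grasp; the last joint's range is limited). The gripper opens to 93 mm and grips with 3 to 60 N. Pads are 15 mm wide; open, the fingers measure 128 mm over their backs; the gripper's body (75 mm by 188 mm) begins 65 mm behind the grasp point.
Start: joints at [-1.341, 0.13, 1.488, -0, 1.523, -0.085], TCP at [0.186, -0.571, 0.219] pointing down, gripper open.
Joint ranges: [-2.96, 2.96], [-0.89, 2.26], [0.02, 2.5], [-1.34, 4.48], [0, 2.73], [-2.66, 2.66]. Speed limits (rad/s): [2.39, 2.39, 2.79, 3.14, 3.14, 3.14].

## Interface

Orientations are given as a rotation vector (axis times angle).
In Python, from plant import read_state, read_camera, get_calibration, close_job gives the robot as it stands.
- The arm moves only by the shell command python3 -m crank 'ROWS' [FORCE]. ROWS is JSON, a list that holds one entry, the list of rows, each a list of 7 numbers: the gripper's target within -1 to 1 (fully open at 1, half-way at 0, shut at -1), then the shift along the tool's x, y, z as a fraction of full scale, then the turn, a rotation vector about the tool's x, y, z as a fraction of full scale. In form: [[[grip, x, y, z, rx, ry, rz], ...]]. A call has exactly 5 rows; each row is the pose to reach, as a shift and turn from the pose commanded when the call began, along the tool's axes at that moment; what a row does not reach only later rows make up. Full scale, the value 1, is 0.5 m for a shift and 90 degrees for a turn. A row lasts 1/8 s, in which the tool goes at most 62.5 mm and 10.7 degrees, less where a joint would pass 70% of its speed; a pose out of reach is approached as far as the arm can. A call with a number of a shift or a turn outside -1 to 1 is refused whole. A call with a gripper value outside its range is refused whole. The fingers move at their own pace and stop on an object; FORCE is the grip in N (left out, the last holds). Time passes only in rows, so rows that repeat a pose let the fingers close, or fill a call up. It gives the time, the measured TCP pose, the force, the opening and the grip force at its end, in the units of the state.
- read_state(): the state, without advancing time (a new reading comes with each control period).
- read_camera(name): name is "side" or "top"; returns the picture (480x640x3 uint8, red, green, blue); there is no depth.
- get_calibration(name): a dict with "fx", "fy", "cx", "cy" (pixels), "eye" and "orientation" of the camera in the world. Camera axes: x right, y down, z forward; pixel columns grow to the right and rows downward; lengths in m; the calibration is good to about 2 mm. A picture is of the moment at which its call begins. get_calibration takes no time and is no camera call.
- close_job(): hands the job in; it is judged then, once.
The state is a dict: "t": time; "q": joint angles; "dq": joint speeds; "joint_torque": joint torques, N m; "tool_pos": TCP position; "orientation": TCP orientation; "force": force on the tool from outside, world axes, zero at the start; "wrist_torque": the same for the moment, N m; "opening": finger opening in m; "gripper_force": force on a finger pad.
Only numpy, scipy, OpenCV 4.12 (cv2) and the standard library are available. Lean on these libraries where they do the work, as an engineer would, in place of code of your own. Each camera call takes 0.05 s, during which the arm holds its last target. There are 200 camera calls.

## Working session

There is one attempt and no reset: what is moved stays moved. The work goes in short steps, Python scripts to look and compute and a shell command to move; the robot and the scene stay as the last step left them, time stands still between calls to the robot, and variables do not carry over. Pictures are saved under pics/ and viewed, at most 10 in all, crops included, and the job is handed in when it is done.

```bash
ls; mkdir -p pics
python3 - <<'E'
from plant import *
import cv2
s=read_state();print(s)
for n in("top","side"):
    print(n,get_calibration(n)); cv2.imwrite(f"pics/{n}0.png",cv2.cvtColor(read_camera(n),cv2.COLOR_RGB2BGR))
E
```

```text
pics
{'t': 0.0, 'q': array([-1.34137497e+00,  1.31147224e-01,  1.48927075e+00,  5.12167938e-06,
        1.52303597e+00, -8.53804326e-02]), 'dq': array([ 6.07320393e-04, -9.95761804e-04, -2.75562310e-04,  1.13937906e-03,
        3.66281301e-05,  1.53241989e-03]), 'joint_torque': array([-5.98144834e-04, -5.59841895e+01, -4.91765535e+01,  7.67404656e-02,
        3.58971732e-02, -1.40363659e-04]), 'tool_pos': array([ 0.18567854, -0.56993609,  0.21760049]), 'orientation': array([-3.10092256e+00, -4.92158734e-01,  2.02250924e-04]), 'force': array([-0.4018621 , -0.61451415,  0.03154181]), 'wrist_torque': array([ 0.03897442, -0.04939766,  0.02739285]), 'gripper_force': 0.0, 'opening': 0.09315735203699516}
top {'fx': 596.0126016586897, 'fy': 596.0126016586897, 'cx': 312.9120675088925, 'cy': 244.55746553456498, 'eye': array([ 0.3616053 , -0.0010915 ,  1.07138226]), 'orientation': array([-2.17406426,  2.11238567, -0.16501201])}
side {'fx': 614.1971352251394, 'fy': 614.1971352251394, 'cx': 316.89246167118836, 'cy': 235.62367916989783, 'eye': array([0.16524716, 0.8073028 , 0.94141165]), 'orientation': array([-0.61546317,  2.71528793, -1.07823052])}
```

View pics/top0.png

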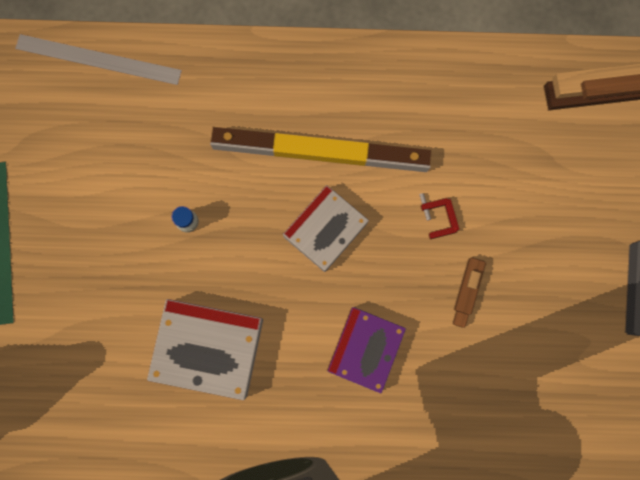

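View pics/side0.png

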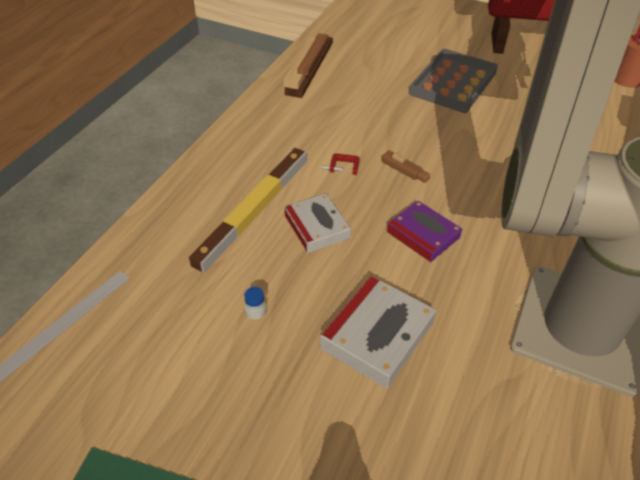

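Candidates for the block in the top view are the small bare-metal one at (327,228), the large bare-metal one at (206,350) and the purple one at (368,349). The description picks the small metal one at (327,228), so I'll check it in a crop.

Run:
```python
import cv2
a=cv2.imread("pics/top0.png")
c=cv2.resize(a[110:290,200:450],None,fx=3.2,fy=3.2,interpolation=cv2.INTER_CUBIC)
cv2.imwrite("pics/crop0.png",c)
h=cv2.cvtColor(a,cv2.COLOR_BGR2HSV)
for u,v in[(310,210),(345,210),(300,230),(316,262),(350,245),(380,238),(260,200),(240,135),(240,148),(320,148),(320,160),(400,155),(400,165),(438,158)]: print(u,v,h[v,u])
```

```text
310 210 [  1 206 126]
345 210 [ 15  48 160]
300 230 [ 15  49 166]
316 262 [ 15  51 166]
350 245 [ 16 143 114]
380 238 [ 15 146 166]
260 200 [ 16 144 168]
240 135 [ 11 159  77]
240 148 [ 15  49 115]
320 148 [ 22 224 199]
320 160 [ 20 191 139]
400 155 [ 10 154  76]
400 165 [ 15  48 116]
438 158 [ 16 139 119]
```

View pics/crop0.png

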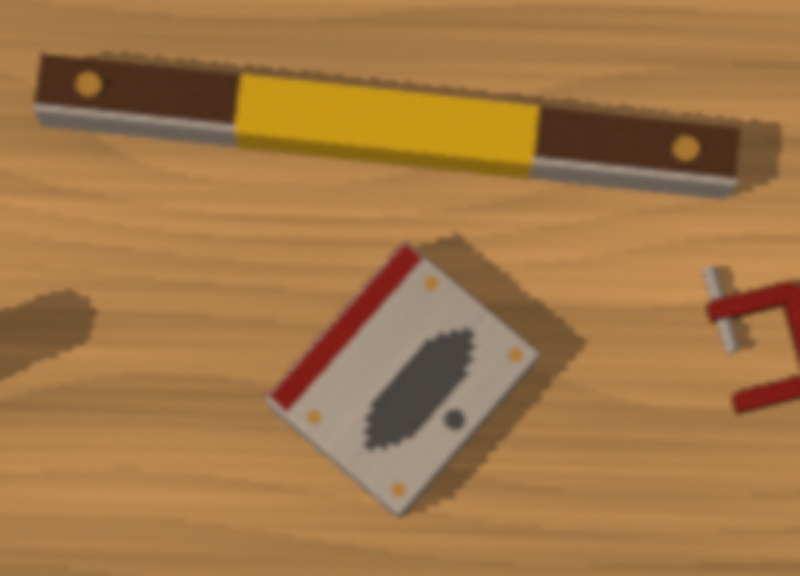

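The crop confirms the small bare-metal block: its red edge runs from about (327,187) to (285,237) full-frame and faces up-left. The fence spans (211,142) to (431,168), with the yellow band at (274–368).

```bash
cat > h.py <<'E'
import numpy as np, cv2
from plant import *
from scipy.optimize import minimize
from scipy.spatial.transform import Rotation as R
S=4
def proj(P,c):
    p=(np.asarray(P,float)-c["eye"])@R.from_rotvec(c["orientation"]).as_matrix()
    return np.c_[c["fx"]*p[:,0]/p[:,2]+c["cx"],c["fy"]*p[:,1]/p[:,2]+c["cy"]]
def box(x0,x1,y0,y1,h): return np.array([(x,y,z) for x in(x0,x1) for y in(y0,y1) for z in(0,h)])
def place(B,p):
    c,s=np.cos(p[2]),np.sin(p[2]); return np.c_[B[:,0]*c-B[:,1]*s+p[0],B[:,0]*s+B[:,1]*c+p[1],B[:,2]]
def render(B,p,c,roi):
    u0,v0,w,h=roi; m=np.zeros((h*S,w*S),np.uint8)
    q=((proj(place(B,p),c)-[u0,v0]+.5)*S-.5)
    cv2.fillConvexPoly(m,cv2.convexHull(np.round(q*16).astype(np.int32)),1,shift=4); return m
def fit(pairs,p0,cal,roi):
    u0,v0,w,h=roi
    ms=[(B,cv2.resize(m[v0:v0+h,u0:u0+w].astype(np.uint8)*255,(w*S,h*S),interpolation=cv2.INTER_LINEAR)>127,wt) for B,m,wt in pairs]
    f=lambda p: sum(wt*np.sum(render(B,p,cal,roi).astype(bool)^m) for B,m,wt in ms)/S/S
    best=None
    p=np.array(p0,float)
    for d in(.02,.008,.003):
        sx=np.vstack([p,p+[d,0,0],p+[0,d,0],p+[0,0,d*10]])
        r=minimize(f,p,method="Nelder-Mead",options=dict(initial_simplex=sx,xatol=1e-5,fatol=.05)); p=r.x
    return p,r.fun
FULL=box(-.05,.05,-.06,.06,.03)
STR=np.array([(x,y,.03) for x in(.036,.05) for y in(-.06,.06)])
RED=np.r_[STR,[(.05,.06,0),(.05,-.06,0)]]
def masks(im):
    h=cv2.cvtColor(im,cv2.COLOR_RGB2HSV).astype(int); H,Sa,V=h[...,0],h[...,1],h[...,2]
    return (Sa<95)&(V>90), ((H<7)|(H>173))&(Sa>175)&(V>60), (H>17)&(H<30)&(Sa>165)
def comp(m,seed,roi):
    o=np.zeros_like(m); u,v,w,h=roi; o[v:v+h,u:u+w]=m[v:v+h,u:u+w]
    n,l=cv2.connectedComponents(o.astype(np.uint8))
    return o if seed is None else l==l[seed[1],seed[0]]
def fillhull(m):
    o=np.zeros(m.shape,np.uint8); k=np.argwhere(m)[:,::-1].astype(np.int32)
    cv2.fillConvexPoly(o,cv2.convexHull(k),1); return o>0
def unproj(u,v,z,c):
    d=R.from_rotvec(c["orientation"]).as_matrix()@[(u-c["cx"])/c["fx"],(v-c["cy"])/c["fy"],1]
    return c["eye"]+d*(z-c["eye"][2])/d[2]
E
cat > a.py <<'E'
from h import *
def load(n): return cv2.cvtColor(cv2.imread(n),cv2.COLOR_BGR2RGB)
for n,roi,rf,p0 in(("top",(270,172,120,110),(200,115,250,70),None),("side",(270,185,95,75),(180,140,140,140),None)):
    c=get_calibration(n); im=load(f"pics/{n}0.png"); g,r,y=masks(im)
    ym=comp(y,None,rf); FY=box(0,.034,-.085,.085,.03)
    a=[unproj(u,v,.03,c) for u,v in((220,142),(425,166))] if n=="top" else None
    if n=="top": f0=[*((a[0]+a[1])/2)[:2],np.arctan2(-(a[0]-a[1])[0],(a[0]-a[1])[1])]; print("f0",f0)
    # whole fence: dark wood + alu + yellow
    h=cv2.cvtColor(im,cv2.COLOR_RGB2HSV).astype(int)
    wood=(h[...,0]<13)&(h[...,2]<100)&(h[...,1]>120)
    fm=fillhull(comp(cv2.morphologyEx((wood|y|((h[...,1]<95)&(h[...,2]>60))).astype(np.uint8),2,np.ones((3,3)))>0,(320,148) if n=="top" else (250,205),rf))
    F,e=fit([(box(0,.034,-.2,.2,.03),fm,1),(FY,ym,1)],f0,c,rf); print(n,"fence",F.round(4),np.degrees(F[2]).round(2),e,fm.sum(),ym.sum())
    m=fillhull(comp(g|r,(345,212) if n=="top" else (320,235),roi)); rm=comp(r,None,roi)
    if n=="top":
        b0=[*unproj(327,228,.03,c)[:2],np.radians(45)]
    P,e=fit([(FULL,m,1),(RED,rm,1)],b0,c,roi); print(n,"block",P.round(4),np.degrees(P[2]).round(2),e,m.sum(),rm.sum())
    d=P[:2]-F[:2]; print("off fence",d@[np.cos(F[2]),np.sin(F[2])],d@[-np.sin(F[2]),np.cos(F[2])],"turn",np.degrees(P[2]-F[2]))
    b0=P
c=get_calibration("top")
for nm,u,v,z in(("jar",183,216,.055),("clamp",440,217,.016),("hull bow",478,262,.03),("hull stern",460,322,.02)): print(nm,unproj(u,v,z,c).round(3))
E
python3 a.py
```

```text
f0 [np.float64(0.6870765640010104), np.float64(-0.013054902869022667), np.float64(-0.09094851552099062)]
top fence [ 0.6837 -0.0082 -0.0793] -4.54 422.0 5264 2266
top block [ 0.5529 -0.0232  0.8858] 50.75 297.1875 3842 331
off fence -0.1292042022764772 -0.02533466016795869 turn 55.29339046076079
side fence [ 0.6795 -0.0062 -0.0831] -4.76 392.8125 3244 1213
side block [ 0.5499 -0.0188  0.8669] 49.67 417.5625 2577 207
off fence -0.12811221688459193 -0.023256491112821354 turn 54.42713309236092
jar [0.561 0.226 0.055]
clamp [ 0.58  -0.229  0.016]
hull bow [ 0.498 -0.292  0.03 ]
hull stern [ 0.393 -0.262  0.02 ]
```

```bash
cat > k.py <<'E'
# k.py x y z [yawdeg]: fence-frame target (mm) -> total shift/turn in tool fractions
from h import *; import sys
F=np.array([.6816,-.0072]); A=np.radians(-4.65)
def rot(a): return np.array([[np.cos(a),-np.sin(a)],[np.sin(a),np.cos(a)]])
def w2f(p): return rot(A).T@(np.asarray(p)[:2]-F)
def f2w(p): return F+rot(A)@np.asarray(p)
if __name__=="__main__":
    s=read_state(); M=R.from_rotvec(s["orientation"]).as_matrix()
    yaw=np.degrees(np.arctan2(M[1,0],M[0,0])-A)
    print("t",round(s["t"],2),"tool in fence mm",(w2f(s["tool_pos"])*1e3).round(1),"z",(s["tool_pos"][2]*1e3).round(1),"yaw",yaw.round(2),"f",s["force"].round(1))
    a=[float(v) for v in sys.argv[1:]]
    if a:
        w=np.r_[f2w(np.array(a[:2])/1e3),a[2]/1e3]
        d=M.T@(w-s["tool_pos"])/.5
        ty=a[3] if len(a)>3 else 0
        T=R.from_euler("z",np.radians(ty)+A).as_matrix()@np.diag([1,-1,-1])
        print("shift",d.round(4),"turn",(R.from_matrix(M.T@T).as_rotvec()/(np.pi/2)).round(4))
E
python3 k.py -78 -119 150
```

```text
t 0.1 tool in fence mm [-448.7 -601.2] z 217.7 yaw 22.69 f [ 0.6  0.3 -0.8]
shift [ 1.0559 -0.6036  0.1366] turn [-1.000e-03  1.000e-04  2.521e-01]
```

```bash
python3 -m crank '[[[-1,0.1,-0.06,0.01,0,0,0.05],[-1,0.2,-0.12,0.03,0,0,0.1],[-1,0.3,-0.18,0.04,0,0,0.15],[-1,0.4,-0.24,0.05,0,0,0.2],[-1,0.5,-0.3,0.06,0,0,0.252]]]' 10; python3 k.py -78 -119 150
```

```text
t: 0.72
tool_pos: [0.3778, -0.3487, 0.1881]
orientation: [-3.139, 0.132, 0.0]
force: [0.1, -1.5, -0.7]
opening: 0.0472
gripper_force: 0.0
t 0.72 tool in fence mm [-275.1 -365. ] z 188.1 yaw -0.16 f [ 0.1 -1.5 -0.7]
shift [ 0.3928 -0.4932  0.0763] turn [-0.0002  0.0002 -0.0018]
```

```bash
python3 -m crank '[[[-1,0.08,-0.1,0.02,0,0,0],[-1,0.16,-0.2,0.03,0,0,0],[-1,0.24,-0.3,0.05,0,0,0],[-1,0.33,-0.41,0.06,0,0,0],[-1,0.39,-0.49,0.08,0,0,0]]]'; python3 k.py -78 -119 12
```

```text
t: 1.35
tool_pos: [0.5903, -0.123, 0.1491]
orientation: [3.139, -0.127, 0.001]
force: [0.3, -0.7, 1.1]
opening: 0.0009
gripper_force: 0.0
t 1.35 tool in fence mm [ -81.6 -122.8] z 149.1 yaw 0.01 f [ 0.3 -0.7  1.1]
shift [ 0.007  -0.0076  0.2742] turn [ 0.0002 -0.0003  0.0001]
```

```bash
python3 -m crank '[[[-1,0,0,0.1,0,0,0],[-1,0,0,0.19,0,0,0],[-1,0,0,0.25,0,0,0],[-1,0,0,0.272,0,0,0],[-1,0,0,0.272,0,0,0]]]'; python3 k.py -95 -107 12
python3 - <<'E'
from h import *
cv2.imwrite("pics/top1.png",cv2.cvtColor(read_camera("top"),cv2.COLOR_RGB2BGR)[90:330,180:500])
E
```

```text
t: 1.98
tool_pos: [0.5885, -0.1245, 0.0128]
orientation: [-3.139, 0.127, 0.002]
force: [-0.5, -0.0, 0.6]
opening: 0.0004
gripper_force: 0.0
t 1.98 tool in fence mm [ -83.2 -124.5] z 12.8 yaw 0.0 f [-0.5 -0.   0.6]
shift [-0.0235 -0.0349  0.0017] turn [-0.0002  0.0008  0.    ]
```

View pics/top1.png

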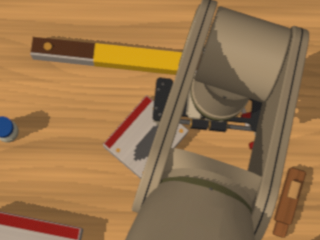

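The arm hides the tool and the right end of the block in this view, while the red edge shows undisturbed at crop (105,145)–(150,98). The fingertip is 20 mm short of the block's right face, as planned. Next is push B.

```bash
python3 -m crank '[[[-1,-0.012,-0.018,0,0,0,0],[-1,-0.024,-0.035,0,0,0,0],[-1,-0.04,-0.042,0,0,0,0],[-1,-0.055,-0.048,0,0,0,0],[-1,-0.07,-0.054,0,0,0,0]]]'; python3 k.py
```

```text
t: 2.65
tool_pos: [0.557, -0.0954, 0.0145]
orientation: [3.138, -0.127, 0.005]
force: [2.8, -5.0, 2.8]
opening: 0.0007
gripper_force: 2.8
t 2.65 tool in fence mm [-117.  -98.] z 14.5 yaw 0.01 f [ 2.8 -5.   2.8]
```

```bash
python3 -m crank '[[[-1,-0.012,-0.005,0,0,0,0],[-1,-0.024,-0.01,0,0,0,0],[-1,-0.034,-0.015,0,0,0,0],[-1,-0.04,-0.018,0,0,0,0],[-1,-0.04,-0.018,0,0,0,0]]]'
python3 -m crank '[[[-1,0.02,0.06,0,0,0,0],[-1,0.04,0.1,-0.1,0,0,0],[-1,0.0,0.2,-0.22,0,0,0],[-1,-0.05,0.3,-0.25,0,0,0],[-1,-0.1,0.4,-0.25,0,0,0]]]'; python3 k.py
cat > m.py <<'E'
# m.py u v : measure block; seed pixel optional, start pose guess from seg
from k import *
import time
def meas(n,p0,save=None):
    c=get_calibration(n); im=read_camera(n); g,r,y=masks(im)
    if save: cv2.imwrite(save,cv2.cvtColor(im,cv2.COLOR_RGB2BGR))
    q=proj(place(FULL,p0),c); a=np.floor(q.min(0)-25).astype(int); b=np.ceil(q.max(0)+25).astype(int); roi=(*a,*(b-a))
    # exclude fence: pixels of fence silhouette
    fm=np.zeros(g.shape,np.uint8); o=1e-3
    cv2.fillConvexPoly(fm,cv2.convexHull(np.round(proj(place(box(-.001,.034,-.2,.2,.03),[*F,A]),c)).astype(np.int32)),1)
    m=(g|r)&(fm==0); u0,v0,w,h=roi; o=np.zeros_like(m); o[v0:v0+h,u0:u0+w]=m[v0:v0+h,u0:u0+w]
    k,l,st,_=cv2.connectedComponentsWithStats(o.astype(np.uint8)); i=1+np.argmax(st[1:,4]); m=fillhull(l==i)
    rr=comp(r,None,roi)&cv2.dilate(m.astype(np.uint8),np.ones((5,5))).astype(bool)
    P,e=fit([(FULL,m,1),(RED,rr,1)],p0,c,roi)
    q=w2f(P)*1e3; print(n,"centre in fence mm",q.round(1),"yaw rel",np.degrees(P[2]-A).round(1),"err",round(e),"area",m.sum(),rr.sum()); return P
if __name__=="__main__":
    a=[float(v) for v in sys.argv[1:4]]
    p0=[*f2w(np.array(a[:2])/1e3),np.radians(a[2])+A]
    sv=sys.argv[4] if len(sys.argv)>4 else None
    for n in("top","side"): meas(n,p0,sv and f"pics/{n}{sv}.png")
E
python3 m.py -140 -10 35 2
```

```text
t: 3.28
tool_pos: [0.5376, -0.0848, 0.0143]
orientation: [3.138, -0.127, 0.003]
force: [1.4, -3.7, 3.9]
opening: 0.0005
gripper_force: 2.4
t: 3.9
tool_pos: [0.4733, -0.2773, 0.1405]
orientation: [3.138, -0.125, 0.005]
force: [0.9, -1.2, -0.7]
opening: 0.0002
gripper_force: 0.0
t 3.9 tool in fence mm [-185.7 -286.1] z 140.5 yaw 0.1 f [ 0.9 -1.2 -0.7]
top centre in fence mm [-144.3   -3.6] yaw rel 34.2 err 363 area 3830 346
side centre in fence mm [-145.9    0.9] yaw rel 31.8 err 275 area 2561 143
```

View pics/top2.png

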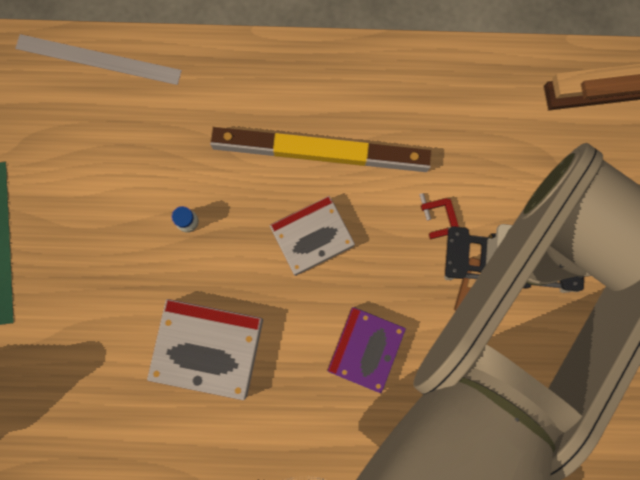

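The top view shows the block turned to about 33° with its centre near (312,237); everything else is in place. Next is push A on the rear-left corner at pixel (295,273).

```bash
python3 k.py -244 -17 140
```

```text
t 4.0 tool in fence mm [-188.5 -289.5] z 138.8 yaw -0.29 f [0.8 0.1 0.5]
shift [-0.1136 -0.5444 -0.0033] turn [ 0.001   0.0001 -0.0032]
```

```bash
python3 -m crank '[[[-1,-0.03,-0.11,-0.01,0,0,0],[-1,-0.06,-0.22,-0.01,0,0,0],[-1,-0.08,-0.33,-0.01,0,0,0],[-1,-0.1,-0.44,0,0,0,0],[-1,-0.114,-0.545,0,0,0,0]]]'
python3 -m crank '[[[-1,0,0,0,0,0,0],[-1,0,0,0.1,0,0,0],[-1,0,0,0.2,0,0,0],[-1,0,0,0.25,0,0,0],[-1,0,0,0.25,0,0,0]]]'; python3 k.py -223 -3 13
```

```text
t: 4.62
tool_pos: [0.4366, 0.0027, 0.1369]
orientation: [-3.138, 0.127, 0.003]
force: [1.0, -0.1, -0.4]
opening: 0.0003
gripper_force: 0.0
t: 5.25
tool_pos: [0.4354, -0.0002, 0.0105]
orientation: [-3.138, 0.128, 0.01]
force: [0.5, 0.2, 0.9]
opening: 0.0005
gripper_force: 0.0
t 5.25 tool in fence mm [-245.9  -13. ] z 10.5 yaw -0.03 f [0.5 0.2 0.9]
shift [ 0.0458 -0.02   -0.0053] turn [-0.0002  0.0039 -0.0003]
```

```bash
python3 -m crank '[[[-1,0.023,-0.01,-0.003,0,0,0],[-1,0.046,-0.02,-0.003,0,0,0],[-1,0.062,-0.03,-0.003,0,0,0],[-1,0.078,-0.04,-0.003,0,0,0],[-1,0.094,-0.048,-0.003,0,0,0]]]';python3 k.py
python3 -m crank '[[[-1,0,0,0,0,0,0],[-1,-0.04,0.02,0,0,0,0],[-1,-0.08,0.04,-0.1,0,0,0],[-1,-0.1,0.14,-0.22,0,0,0],[-1,-0.1,0.24,-0.25,0,0,0]]]'
python3 -m crank '[[[-1,0.02,0.1,0,0,0,0],[-1,0.04,0.2,0,0,0,0],[-1,0.05,0.26,0,0,0,0],[-1,0.05,0.26,0,0,0,0],[-1,0.05,0.26,0,0,0,0]]]'
python3 m.py -125 5 15 3;python3 k.py
```

```text
t: 5.88
tool_pos: [0.4874, 0.0207, 0.0151]
orientation: [-3.139, 0.126, 0.002]
force: [-7.1, 1.7, 4.8]
opening: 0.0003
gripper_force: 3.3
t 5.88 tool in fence mm [-195.8   12.1] z 15.1 yaw 0.04 f [-7.1  1.7  4.8]
t: 6.5
tool_pos: [0.4296, -0.0929, 0.1418]
orientation: [3.138, -0.123, 0.01]
force: [0.6, -0.9, -0.9]
opening: 0.0006
gripper_force: 0.0
t: 7.12
tool_pos: [0.4425, -0.2233, 0.1382]
orientation: [-3.139, 0.128, -0.001]
force: [0.7, -0.6, -0.1]
opening: 0.0008
gripper_force: 0.0
top centre in fence mm [-127.6   -2.5] yaw rel 20.6 err 1037 area 3379 108
side centre in fence mm [-125.9    3.7] yaw rel 19.3 err 259 area 2592 153
t 7.22 tool in fence mm [-220.8 -234.2] z 138.0 yaw 0.07 f [-0.2  0.7  0.2]
```

```bash
python3 -m crank '[[[-1,0.05,-0.06,0,0,0,0],[-1,0.1,-0.12,0,0,0,0],[-1,0.15,-0.19,0,0,0,0],[-1,0.186,-0.248,0,0,0,0],[-1,0.186,-0.248,0,0,0,0]]]'
python3 -m crank '[[[-1,0,0,0.1,0,0,0],[-1,0,0,0.2,0,0,0],[-1,0,0,0.24,0,0,0],[-1,0,0,0.25,0,0,0],[-1,0,0,0.25,0,0,0]]]'; python3 k.py -135 -87 13
```

```text
t: 7.85
tool_pos: [0.5459, -0.1047, 0.138]
orientation: [-3.139, 0.12, -0.001]
force: [-1.0, -0.1, -0.1]
opening: 0.0002
gripper_force: 0.0
t: 8.48
tool_pos: [0.5461, -0.1081, 0.0145]
orientation: [3.138, -0.127, 0.003]
force: [-0.2, -0.1, 0.3]
opening: 0.0004
gripper_force: 0.0
t 8.47 tool in fence mm [-126.8 -111.5] z 14.5 yaw 0.0 f [-0.2 -0.1  0.3]
shift [-0.0163 -0.0491  0.0029] turn [ 0.0003 -0.0013  0.    ]
```

```bash
python3 -m crank '[[[-1,-0.008,-0.025,0,0,0,0],[-1,-0.016,-0.049,0,0,0,0],[-1,-0.03,-0.06,0,0,0,0],[-1,-0.044,-0.075,0,0,0,0],[-1,-0.044,-0.075,0,0,0,0]]]';python3 k.py
python3 -m crank '[[[-1,0.01,0.06,0,0,0,0],[-1,0.01,0.1,-0.1,0,0,0],[-1,0.0,0.2,-0.22,0,0,0],[-1,-0.05,0.3,-0.25,0,0,0],[-1,-0.08,0.4,-0.25,0,0,0]]]'
python3 m.py -135 8 8 4;python3 k.py
```

```text
t: 9.1
tool_pos: [0.5259, -0.068, 0.0134]
orientation: [3.139, -0.126, 0.001]
force: [-0.4, -0.6, 0.2]
opening: 0.0005
gripper_force: 0.5
t 9.1 tool in fence mm [-150.2  -73.2] z 13.4 yaw 0.05 f [-0.4 -0.6  0.2]
t: 9.72
tool_pos: [0.4706, -0.266, 0.1406]
orientation: [3.138, -0.125, 0.006]
force: [0.5, 0.4, -0.7]
opening: 0.0004
gripper_force: 0.0
top centre in fence mm [-126.6    6.5] yaw rel 10.1 err 648 area 3613 273
side centre in fence mm [-128.3   10.5] yaw rel 9.0 err 240 area 2673 155
t 9.82 tool in fence mm [-191.5 -278.4] z 138.9 yaw -0.28 f [ 0.4 -0.  -1.3]
```

```bash
python3 -m crank '[[[-1,0,-0.12,0,0,0,0],[-1,0.02,-0.24,0,0,0,0],[-1,0.05,-0.36,0,0,0,0],[-1,0.08,-0.48,0,0,0,0],[-1,0.1,-0.6,0,0,0,0]]]'
python3 k.py -109 117 140
```

```text
t: 10.45
tool_pos: [0.544, 0.0335, 0.1374]
orientation: [-3.138, 0.127, 0.002]
force: [0.6, -0.5, -0.6]
opening: 0.0003
gripper_force: 0.0
t 10.45 tool in fence mm [-140.5   29.4] z 137.4 yaw 0.03 f [ 0.6 -0.5 -0.6]
shift [ 0.0631 -0.1752 -0.0052] turn [-0.0004  0.0007  0.0003]
```

```bash
python3 -m crank '[[[-1,0.03,-0.09,0,0,0,0],[-1,0.06,-0.174,0,0,0,0],[-1,0.06,-0.174,0.1,0,0,0],[-1,0.06,-0.174,0.2,0,0,0],[-1,0.06,-0.174,0.25,0,0,0]]]'
python3 k.py -106 91 13
```

```text
t: 11.08
tool_pos: [0.5776, 0.1158, 0.0085]
orientation: [3.139, -0.126, -0.01]
force: [-0.2, -0.7, 0.6]
opening: 0.0005
gripper_force: 0.0
t 11.07 tool in fence mm [-113.6  114.1] z 8.5 yaw 0.06 f [-0.2 -0.7  0.6]
shift [ 0.0152  0.0463 -0.0091] turn [0.0003 0.0042 0.0007]
```

```bash
python3 -m crank '[[[-1,0.008,0.023,-0.008,0,0,0],[-1,0.016,0.046,-0.008,0,0,0],[-1,0.024,0.06,-0.008,0,0,0],[-1,0.031,0.073,-0.008,0,0,0],[-1,0.031,0.073,-0.008,0,0,0]]]';python3 k.py
python3 -m crank '[[[-1,0,-0.05,0,0,0,0],[-1,0,-0.1,-0.1,0,0,0],[-1,-0.03,-0.2,-0.22,0,0,0],[-1,-0.1,-0.3,-0.25,0,0,0],[-1,-0.18,-0.38,-0.25,0,0,0]]]'
python3 m.py -127 3 0 5;python3 k.py
```

```text
t: 11.7
tool_pos: [0.5951, 0.0765, 0.0183]
orientation: [-3.139, 0.128, -0.004]
force: [0.9, 1.0, 0.7]
opening: 0.0005
gripper_force: 0.5
t 11.7 tool in fence mm [-93.   76.4] z 18.3 yaw -0.04 f [0.9 1.  0.7]
t: 12.32
tool_pos: [0.5249, 0.2694, 0.1444]
orientation: [-3.138, 0.129, -0.007]
force: [0.3, 0.6, -0.8]
opening: 0.0005
gripper_force: 0.0
top centre in fence mm [-129.7   -0.7] yaw rel 1.8 err 991 area 3419 121
side centre in fence mm [-129.5    2.9] yaw rel 4.0 err 601 area 2440 21
t 12.43 tool in fence mm [-182.7  265.6] z 142.6 yaw 0.3 f [0.6 0.3 0.8]
```

View pics/top5.png

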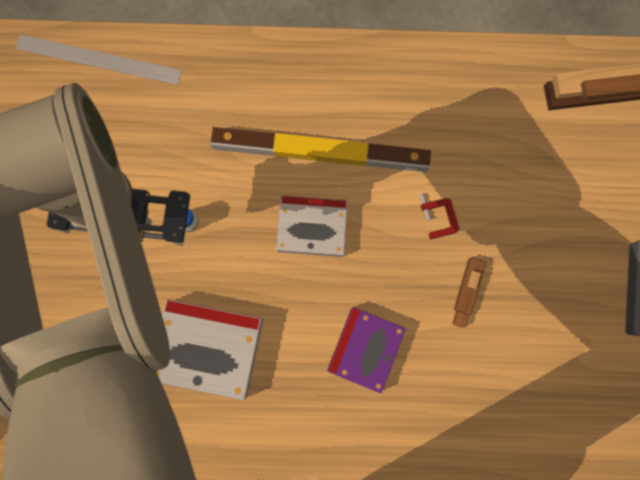

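The block now sits at about (312,226), roughly 2–4° short of square, 79 mm clear and centred on the band. The jar, clamp and boat haven't moved. Next I'll push on the back face with both fingertips (parted, not pinching), which squares it while it's still clear.

```bash
python3 -m crank '[[[-1,-0.02,0.11,0,0,0,0],[-1,-0.04,0.22,0,0,0,0],[0.3,-0.06,0.33,0,0,0,0],[0.3,-0.07,0.44,0,0,0,0],[0.3,-0.07,0.53,0,0,0,0]]]'
python3 k.py -218 0 140
```

```text
t: 13.05
tool_pos: [0.4666, 0.004, 0.1413]
orientation: [3.138, -0.129, -0.0]
force: [0.4, -0.5, -0.4]
opening: 0.0259
gripper_force: 0.0
t 13.05 tool in fence mm [-215.2   -6.3] z 141.3 yaw -0.04 f [ 0.4 -0.5 -0.4]
shift [-0.0057 -0.0126  0.0025] turn [ 0.0007  0.0002 -0.0005]
```

```bash
python3 -m crank '[[[0.3,-0.006,-0.008,0,0,0,0],[0.3,-0.006,-0.008,0.06,0,0,0],[0.3,-0.006,-0.008,0.14,0,0,0],[0.3,-0.006,-0.008,0.22,0,0,0],[0.3,-0.006,-0.008,0.25,0,0,0]]]'
python3 k.py -187 0 13
```

```text
t: 13.68
tool_pos: [0.4627, 0.0116, 0.0138]
orientation: [-3.139, 0.126, 0.007]
force: [-0.4, -0.1, 0.5]
opening: 0.0602
gripper_force: 0.0
t 13.68 tool in fence mm [-219.7    1. ] z 13.8 yaw 0.04 f [-0.4 -0.1  0.5]
shift [0.0655 0.002  0.0013] turn [0.     0.003  0.0005]
```

```bash
python3 -m crank '[[[0.3,0.03,0,0,0,0,0],[0.3,0.055,0,0,0,0,0],[0.3,0.07,0,0,0,0,0],[0.3,0.085,0,0,0,0,0],[0.3,0.1,0,0,0,0,0]]]';python3 k.py
python3 -m crank '[[[0.3,0.01,0,0,0,0,0],[0.3,0.018,0,0,0,0,0],[0.3,0.022,0,0,0,0,0],[0.3,0.022,0,0,0,0,0],[0.3,0.022,0,0,0,0,0]]]';python3 k.py
```

```text
t: 14.3
tool_pos: [0.5139, 0.007, 0.0166]
orientation: [-3.139, 0.127, 0.005]
force: [-8.4, 0.8, 6.3]
opening: 0.0602
gripper_force: 4.2
t 14.3 tool in fence mm [-168.4    0.6] z 16.6 yaw 0.02 f [-8.4  0.8  6.3]
t: 14.92
tool_pos: [0.5251, 0.006, 0.0166]
orientation: [-3.139, 0.127, 0.003]
force: [-5.3, -0.1, 3.0]
opening: 0.0607
gripper_force: 2.6
t 14.93 tool in fence mm [-157.1    0.5] z 16.6 yaw 0.01 f [-5.3 -0.1  3. ]
```

```bash
sed -i 's/(V>90)/(V>65)/; s/(Sa>175)&(V>60)/(Sa>165)\&(V>45)/' h.py
python3 -m crank '[[[0.3,-0.06,0,0,0,0,0],[0.3,-0.1,0.02,-0.1,0,0,0],[0.3,-0.1,0.14,-0.22,0,0,0],[0.3,-0.08,0.26,-0.25,0,0,0],[0.3,-0.06,0.38,-0.25,0,0,0]]]'
python3 -m crank '[[[0.3,0.02,0.1,0,0,0,0],[0.3,0.02,0.2,0,0,0,0],[0.3,0.02,0.2,0,0,0,0],[0.3,0.02,0.2,0,0,0,0],[0.3,0.02,0.2,0,0,0,0]]]'
python3 m.py -100 0 0 6;python3 k.py
python3 - <<'E'
import cv2
a=cv2.imread("pics/top6.png")[100:280,200:450]
cv2.imwrite("pics/crop6.png",cv2.resize(a,None,fx=3.2,fy=3.2,interpolation=2))
E
```

```text
t: 15.55
tool_pos: [0.4812, -0.1662, 0.1437]
orientation: [3.137, -0.125, 0.01]
force: [1.5, 0.3, -0.0]
opening: 0.0606
gripper_force: 0.0
t: 16.18
tool_pos: [0.4813, -0.2634, 0.1399]
orientation: [-3.139, 0.125, -0.0]
force: [0.2, 0.3, 0.5]
opening: 0.0603
gripper_force: 0.0
top centre in fence mm [-97.3  -2. ] yaw rel 0.1 err 256 area 3854 399
side centre in fence mm [-100.1    2. ] yaw rel 0.7 err 259 area 2654 159
t 16.27 tool in fence mm [-178.9 -271.6] z 139.9 yaw 0.1 f [ 1.2 -0.3  1. ]
```

View pics/crop6.png

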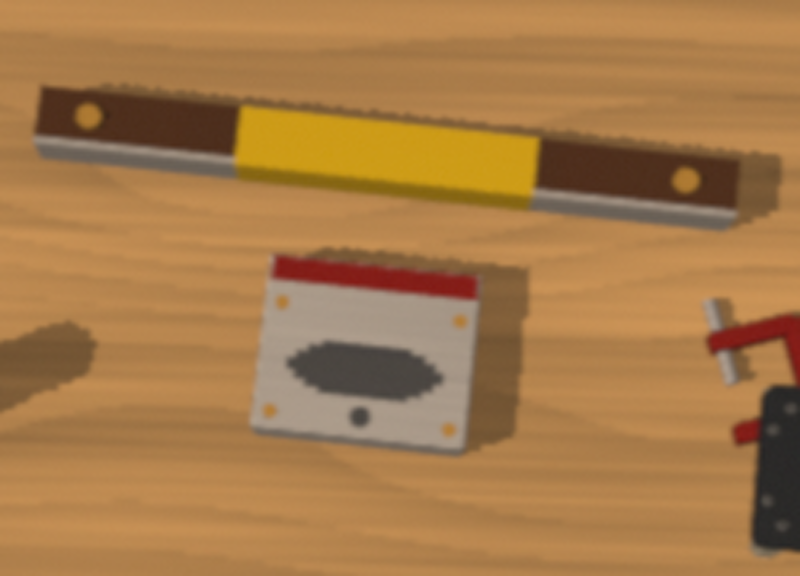

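The crop shows the red edge, (272,265)–(477,288), parallel to the fence within a degree, about 48 mm clear and centred on the band. Now I'll go back behind it and push straight home.

```bash
python3 -m crank '[[[0.3,-0.02,-0.11,0,0,0,0],[0.3,-0.03,-0.22,0,0,0,0],[0.3,-0.04,-0.33,0,0,0,0],[0.3,-0.04,-0.44,0,0,0,0],[0.3,-0.04,-0.543,0,0,0,0]]]'
python3 -m crank '[[[0.3,0,0,0,0,0,0],[0.3,0,0,0.08,0,0,0],[0.3,0,0,0.16,0,0,0],[0.3,0,0,0.24,0,0,0],[0.3,0,0,0.25,0,0,0]]]'
python3 k.py -130 0 13
```

```text
t: 16.9
tool_pos: [0.4828, 0.0103, 0.1401]
orientation: [-3.139, 0.125, -0.002]
force: [1.2, -1.2, -1.3]
opening: 0.0605
gripper_force: 0.0
t: 17.52
tool_pos: [0.48, 0.0073, 0.0119]
orientation: [3.139, -0.127, -0.01]
force: [0.2, 0.3, -0.0]
opening: 0.0603
gripper_force: 0.0
t 17.52 tool in fence mm [-202.1   -1.8] z 11.9 yaw -0.0 f [ 0.2  0.3 -0. ]
shift [ 0.1442 -0.0037 -0.0031] turn [ 0.0002  0.0039 -0.    ]
```

```bash
python3 -m crank '[[[0.3,0.04,0,0,0,0,0],[0.3,0.075,0,0,0,0,0],[0.3,0.095,0,0,0,0,0],[0.3,0.115,0,0,0,0,0],[0.3,0.135,0,0,0,0,0]]]';python3 k.py
python3 -m crank '[[[0.3,0.01,0,0,0,0,0],[0.3,0.018,0,0,0,0,0],[0.3,0.025,0,0,0,0,0],[0.3,0.03,0,0,0,0,0],[0.3,0.033,0,0,0,0,0]]]';python3 k.py
```

```text
t: 18.15
tool_pos: [0.5496, 0.002, 0.0158]
orientation: [3.139, -0.127, -0.004]
force: [-7.9, 0.6, 6.9]
opening: 0.0605
gripper_force: 4.3
t 18.15 tool in fence mm [-132.3   -1.5] z 15.8 yaw 0.01 f [-7.9  0.6  6.9]
t: 18.77
tool_pos: [0.5659, 0.0007, 0.0158]
orientation: [3.139, -0.127, -0.003]
force: [-7.7, 1.0, 7.2]
opening: 0.0607
gripper_force: 4.3
t 18.77 tool in fence mm [-116.    -1.5] z 15.8 yaw 0.01 f [-7.7  1.   7.2]
```

```bash
python3 -m crank '[[[0.3,0.002,0,0,0,0,0],[0.3,0.004,0,0,0,0,0],[0.3,0.006,0,0,0,0,0],[0.3,0.008,0,0,0,0,0],[0.3,0.01,0,0,0,0,0]]]';python3 k.py
```

```text
t: 19.4
tool_pos: [0.5707, 0.0003, 0.0158]
orientation: [3.139, -0.127, -0.004]
force: [-8.0, -0.3, 5.7]
opening: 0.0605
gripper_force: 4.1
t 19.4 tool in fence mm [-111.1   -1.5] z 15.8 yaw 0.01 f [-8.  -0.3  5.7]
```

```bash
python3 -m crank '[[[0.3,0.002,0,0,0,0,0],[0.3,0.003,0,0,0,0,0],[0.3,0.004,0,0,0,0,0],[0.3,0.005,0,0,0,0,0],[0.3,0.006,0,0,0,0,0]]]';python3 k.py
```

```text
t: 20.02
tool_pos: [0.5736, 0.0001, 0.0158]
orientation: [3.139, -0.127, -0.004]
force: [-10.8, 1.9, 7.2]
opening: 0.0605
gripper_force: 5.1
t 20.02 tool in fence mm [-108.3   -1.5] z 15.8 yaw 0.02 f [-10.8   1.9   7.2]
```

```bash
python3 -m crank '[[[0.3,0.001,0,0,0,0,0],[0.3,0.002,0,0,0,0,0],[0.3,0.003,0,0,0,0,0],[0.3,0.004,0,0,0,0,0],[0.3,0.004,0,0,0,0,0]]]';python3 k.py
```

```text
t: 20.65
tool_pos: [0.5736, 0.0001, 0.0156]
orientation: [-3.139, 0.127, 0.011]
force: [-18.8, 1.8, 14.6]
opening: 0.0604
gripper_force: 9.4
t 20.65 tool in fence mm [-108.2   -1.4] z 15.6 yaw 0.02 f [-18.8   1.8  14.6]
```

```bash
python3 -m crank '[[[0.3,0.001,0,-0.001,0,0,0],[0.3,0.002,0,-0.002,0,0,0],[0.3,0.003,0,-0.002,0,0,0],[0.3,0.003,0,-0.002,0,0,0],[0.3,0.003,0,-0.002,0,0,0]]]';python3 k.py
python3 -m crank '[[[0.3,-0.02,0,0,0,0,0],[0.3,-0.06,0,0,0,0,0],[0.3,-0.14,0,-0.1,0,0,0],[0.3,-0.15,0.1,-0.22,0,0,0],[0.3,-0.15,0.2,-0.25,0,0,0]]]'
python3 -m crank '[[[0.3,0.02,0.12,0,0,0,0],[0.3,0.02,0.24,0,0,0,0],[0.3,0.02,0.36,0,0,0,0],[0.3,0.02,0.36,0,0,0,0],[0.3,0.02,0.36,0,0,0,0]]]'
python3 m.py -50 -1 0 7;python3 k.py
python3 - <<'E'
import cv2,numpy as np
a=cv2.imread("pics/top7.png")[110:240,230:410]; b=cv2.imread("pics/side7.png")[150:260,200:352]
f=lambda x:cv2.resize(x,(800,int(x.shape[0]*800/x.shape[1])),interpolation=2)
cv2.imwrite("pics/crop7.png",f(a)); cv2.imwrite("pics/crop7s.png",f(b))
E
```

```text
t: 21.28
tool_pos: [0.5736, 0.0001, 0.0156]
orientation: [-3.139, 0.127, 0.015]
force: [-21.3, 1.5, 13.1]
opening: 0.0602
gripper_force: 10.8
t 21.27 tool in fence mm [-108.3   -1.4] z 15.6 yaw 0.02 f [-21.3   1.5  13.1]
t: 21.9
tool_pos: [0.4971, -0.0904, 0.1432]
orientation: [3.138, -0.123, 0.01]
force: [0.7, -0.9, 1.2]
opening: 0.0606
gripper_force: 0.0
t: 22.52
tool_pos: [0.4912, -0.2702, 0.1396]
orientation: [3.139, -0.129, 0.001]
force: [0.2, 0.3, -0.2]
opening: 0.0604
gripper_force: 0.0
top centre in fence mm [-49.   -1.8] yaw rel 0.1 err 911 area 3403 151
side centre in fence mm [-56.9   2.4] yaw rel 7.6 err 714 area 2245 20
t 22.62 tool in fence mm [-168.3 -276.3] z 139.3 yaw 0.08 f [-0.   0.2  1. ]
```

View pics/crop7.png

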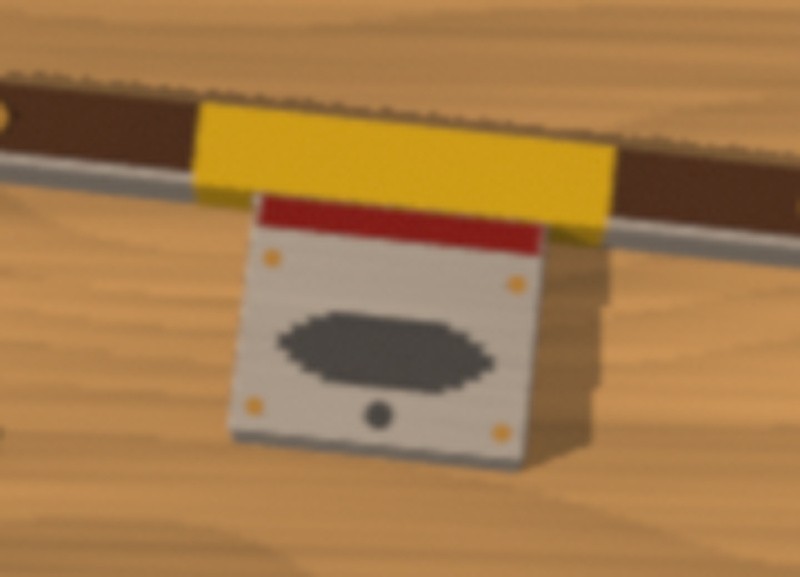

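View pics/crop7s.png

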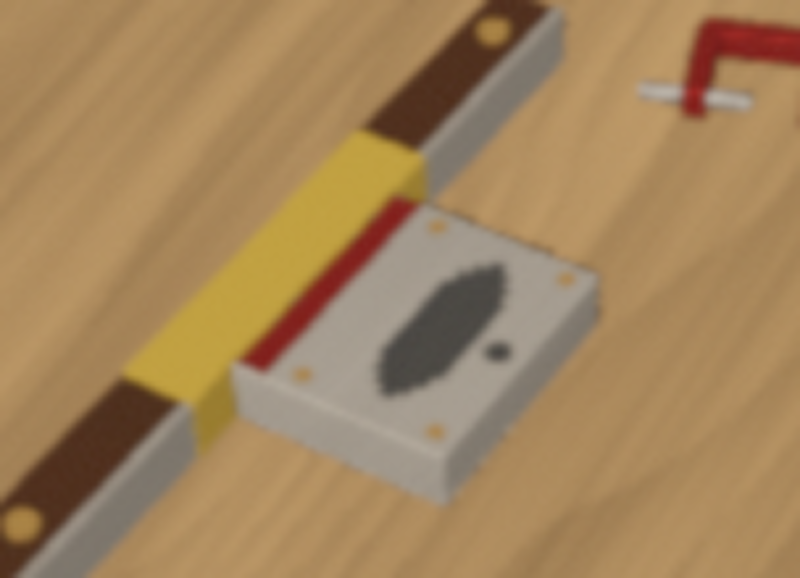

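Both crops show the red edge flat against the yellow band with no gap, and yellow visible beyond both ends. The side-view fit (7.6°) comes from part of the red edge being excluded by the fence mask, so I'm not relying on it. The robot is clear of everything, so I'm handing in.

```bash
python3 -c "
from plant import *
print(close_job())"
```

```text
the job is handed in; nothing more can be done
None
```

The block's red edge is flat against the fence inside the yellow band: I squared it about 48 mm clear, pushed it straight home, and handed the job in at about 23 s with the arm clear and the jar, clamp and boat never touched; the fingertips did drag down on the block with up to about 15 N as it seated.

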